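# Close up a two-layer optics kit box

### The arm

A 6-joint arm with a two-finger parallel gripper is mounted at the origin on a cart in front of the work surface, level with it; the furniture and walls round the work are solid. World frame = base frame: x ahead of the robot, y to its left, z up, the work surface at z = 0. Lengths are in mm, angles in rad, forces in N, time in s.
With the tool pointing down it reaches from about 325 to 1000 mm from the base axis. Payload 5.1 kg.
Tool frame: the origin (TCP) lies midway between the tips of the shut fingers; the grasp point (between the pads) lies 19 mm behind it; z points along the fingers, y is the line along which they close (so a half turn about z gives the same grasp; the last joint's range is limited). The gripper opens to 85 mm and grips with 20 to 120 N. Pads are 22 mm wide; open, the fingers measure 114 mm over their backs; the gripper's body (76 mm by 85 mm) begins 54 mm behind the grasp point. The pads swing forward as they close: fully open they stand 13 mm farther back than shut.
Start: joints at [-1.304, 0.124, 1.65, -0, 1.367, -0.083], TCP at [222.729, -610.636, 231.322] pointing down, gripper open.
Joint ranges: [-2.61, 2.61], [-1.02, 2.33], [0.03, 2.71], [-1.35, 4.49], [0.32, 2.68], [-2.91, 2.91]. Speed limits (rad/s): [2.57, 2.57, 3.14, 3.14, 3.14, 3.14].

### API

Orientations are given as a unit quaternion [w, x, y, z].
In Python, from cell import robot gives the robot as it stands.
- The arm moves only by the shell command python3 -m jog 'ROWS'. ROWS is JSON, a list of rows, each a list of 3 entries, a list of its own where there are three numbers: the shift along the tool's x, y, z as a fraction of full scale, then the turn, a rotation vector about the tool's x, y, z as a fraction of full scale, then the closure in counts, from 0 (fully open) to 255 (shut). In form: [[[tx, ty, tz], [wx, wy, wz], grip], ...]. A call has 1 to 5 rows; each row shifts and turns the commanded pose from where the row before left it, along the tool's axes as they then stand; what a row does not reach is not made up. Full scale, the value 1, is 0.02 m for a shift and 45 degrees for a turn. A row lasts 1/10 s, in which the tool goes at most 50 mm and 8.59 degrees, less where a joint would pass 70% of its speed; a pose out of reach is approached as far as the arm can. A call with a number of a shift or a turn outside -1 to 1 is refused whole. A call with a gripper value outside its range is refused whole. The fingers move at their own pace and stop on an object; the grip force is fixed at half the most. Time passes only in rows, so rows that do not move let the fingers close. It gives the time, the measured TCP pose, the force, the opening and the grip force at its end, in the units of the state.
- robot.get_state(): the state, without advancing time (a new reading comes with each control period).
- robot.grab_frame(name): name is "side" or "top" or "wrist"; returns the picture (400x640x3 uint8, blue, green, red); there is no depth.
- robot.get_calibration(name): a dict with "camera_matrix" (3x3 intrinsics, pixels), "R" (3x3) and "t" (3): a world point X has camera coordinates R X + t; the wrist camera has in their place "hand_eye" (4x4, takes a point from camera to tool coordinates, whose origin is the TCP and whose axes are the flange's). Camera axes: x right, y down, z forward; pixel columns grow to the right and rows downward; lengths in mm; the calibration is good to about 2 mm. A picture is of the moment at which its call begins: read the wrist's pose just before it. get_calibration takes no time and is no camera call.
- robot.close_job(): hands the job in; it is judged then, once.
The state is a dict: "t": time; "q": joint angles; "qd": joint speeds; "joint_torque": joint torques, N m; "tcp_pos": TCP position; "eef_rot": TCP orientation; "contact_force": force on the tool from outside, world axes, zero at the start; "moment": the same for the moment, N m; "grip_width": finger opening in mm; "finger_force": force on a finger pad.
Only numpy, scipy, OpenCV 4.12 (cv2) and the standard library are available. Lean on these libraries where they do the work, as an engineer would, in place of code of your own. Each camera call takes 0.05 s, during which the arm holds its last target. There are 200 camera calls.

### The job

Finish packing the two-layer kit box, the dark grey one with a black lens in it: stand the black eye loupe upright in the empty cavity on its bottom, beside the lens. Then fit the loaded pale upper tray into the box over them, lying level on the ledges at both ends, and let go.

Things in the scene. Friction and masses are not known exactly. Their poses are not given: they have to be found in the camera images.
- loupe_mid (a point): Eye loupe: black, slightly waisted cylinder, 36 mm across, 36 mm tall, 30 g, upright. Point: its centre, 18 mm above its foot; z up. Take it from above across any diameter, about 6 mm above this point. In a row with it, in any order, stand a flat black cap (34 mm across, 12 mm tall) and a slim clear vial with black lid (24 x 48 mm tall), not part of the kit.
- box: Dark grey open kit box, fixed, 142 (its x) x 198 mm (y), walls 56 mm high, 4 thick, rim flange 150 x 206; inside 134 x 190. Origin: centre of its underside, on the table; z up. Floor 4 mm above it. A 22 mm wide ledge along each short end (+y, -y), top 43 mm above origin, carries the tray. A fixed black lens (52 mm wide, 34 tall) fills the cavity at y = -37 mm; at +37 is the empty one.
- cavity (a point): The empty round cavity: centre of its floor, 4 mm above the table, axes as the box. Its pale rim is 4 mm high and 52 mm across inside, cut away on the +x and -x sides: fingers closing along the box's x have most room (49 mm from the loupe's side to the wall); along y the lens stands 30 mm from the loupe.
- tray_grip (a point): Upper tray: loose pale metal plate 104 (its x) x 174 mm (y), about 190 g, with two fixed square chip trays and a central upright fin, 60 mm along x, 14 mm thick along y, top 50 mm above the underside. Grip it from above across the 14 mm. Point: in the fin, over the centre, 38 mm above the underside; z up. Fits either way round, play 8 mm in y, 15 in x; home, it is 81 mm over the box's origin.

How it is judged:
By the outcome, as a careful person would: the job done as asked, in the order asked, and still so for the second after the job is handed in, with the robot touching nothing.
It also fails if it takes over 51 s, if anything falls off the work surface, if the arm or the gripper's body presses on something with over 40 N, if the wrist force passes 120 N, or if a joint passes its speed limit or range.

## Working session

There is one attempt and no reset: what is moved stays moved. The work goes in short steps, Python scripts to look and compute and a shell command to move; the robot and the scene stay as the last step left them, time stands still between calls to the robot, and variables do not carry over. Pictures are saved under pics/ and viewed, at most 10 in all, crops included, and the job is handed in when it is done.

```bash
mkdir -p pics; ls; cat > h.py <<'E'
import numpy as np, cv2
from scipy.spatial.transform import Rotation as Ro
from cell import robot
def cam(name):
    c=robot.get_calibration(name); K=np.array(c["camera_matrix"])
    if "R" in c: return K,np.array(c["R"]),np.array(c["t"]).ravel()
    s=robot.get_state(); q=s["eef_rot"]; H=np.array(c["hand_eye"])
    T=np.eye(4); T[:3,:3]=Ro.from_quat([q[1],q[2],q[3],q[0]]).as_matrix(); T[:3,3]=s["tcp_pos"]
    M=np.linalg.inv(T@H); return K,M[:3,:3],M[:3,3]
def plane(c,uv,z):
    K,R,t=c; uv=np.atleast_2d(np.array(uv,float))
    d=(R.T@np.linalg.inv(K)@np.c_[uv,np.ones(len(uv))].T).T; o=-R.T@t
    return o+d*((z-o[2])/d[:,2])[:,None]
def proj(c,X):
    K,R,t=c; p=(K@(R@np.atleast_2d(X).T+t[:,None])).T; return p[:,:2]/p[:,2:]
E
python3 - <<'E'
from h import *
for n in("top","side","wrist"):
    c=cam(n); np.savez(f"cam_{n}.npz",K=c[0],R=c[1],t=c[2]); im=robot.grab_frame(n); cv2.imwrite(f"pics/{n}0.png",im); print(n,-c[1].T@c[2],c[1][2])
s=robot.get_state();print(s)
E
```

```text
pics
top [ 262.10734425   91.18313867 1255.76792472] [ 0.19040649 -0.0040201  -0.98169711]
side [ 534.75908017 -709.19309417  577.20070389] [-0.03158278  0.84061674 -0.54070881]
wrist [ 295.68014682 -583.46232725  374.31865579] [-0.28750858 -0.10322361 -0.9521994 ]
{'t': 0.15, 'q': array([-1.30360285e+00,  1.24345717e-01,  1.65132044e+00,  1.76912701e-05,
        1.36749378e+00, -8.25809272e-02]), 'qd': array([-0.00133958, -0.00119043, -0.00381387,  0.00018057,  0.00100968,
        0.00031834]), 'joint_torque': array([ 7.88529778e-04, -4.24226332e+01, -3.66013205e+01, -8.76143122e-05,
        4.67195845e-03,  8.46350787e-06]), 'tcp_pos': array([ 222.61431124, -610.20696107,  230.36517453]), 'eef_rot': array([-7.81101790e-04,  9.84746182e-01,  1.73995240e-01, -6.36069795e-05]), 'contact_force': array([-0.16898582,  0.03959335, -0.40175185]), 'moment': array([-0.03833813, -0.02129695,  0.03205298]), 'finger_force': 0.0, 'grip_width': 85.6805225430569}
```

View pics/top0.png

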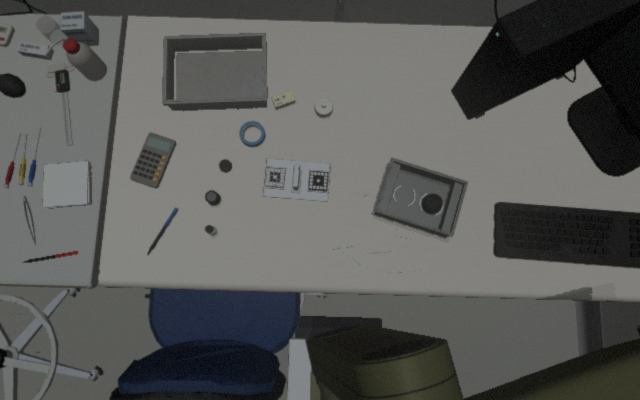

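View pics/side0.png

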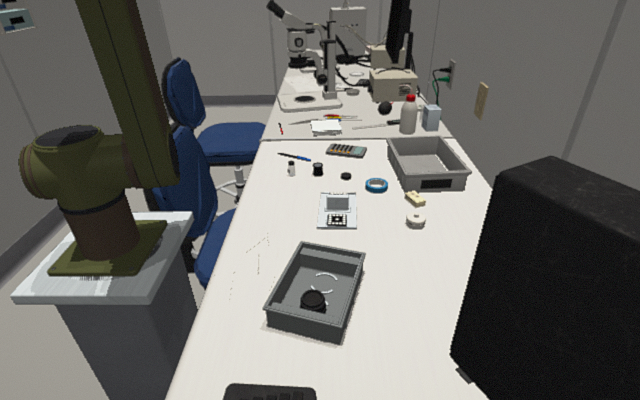

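Top view: the box is around (420,197), with the lens at (431,203) and the empty cavity at (404,196). The tray is around (297,180), with its fin along the image vertical. The loupe is at (212,198), between the cap (225,166) and the vial (210,230). The side view agrees: loupe (318,170), vial (291,168), cap (346,176).

```bash
cat > m.py <<'E'
from h import *
im=cv2.imread("pics/top0.png"); z=np.load("cam_top.npz"); c=(z["K"],z["R"],z["t"]); g=im.max(2)
print("px scale",c[0][0,0])
def comps(mask,x0,x1,y0,y1,amin):
    m=np.zeros_like(g); m[y0:y1,x0:x1]=mask[y0:y1,x0:x1]*255
    cs,_=cv2.findContours(m,cv2.RETR_EXTERNAL,cv2.CHAIN_APPROX_NONE)
    return [k for k in cs if cv2.contourArea(k)>amin]
for k in comps(g<95,195,240,150,245,15):
    (u,v),r=cv2.minEnclosingCircle(k); print("dark",u,v,r,cv2.contourArea(k),cv2.boundingRect(k),plane(c,(u,v),18)[0])
print("bg",g[190,250],g[180,285],im[180,285],im[195,390])
for k in comps(g<150,360,480,145,250,800):
    rr=cv2.minAreaRect(k); b=cv2.boxPoints(rr); P=plane(c,b,56)
    print("box",rr,P.round(1).tolist(),P.mean(0),[np.linalg.norm(P[i]-P[i-1]) for i in range(4)])
for k in comps(g<45,415,450,185,222,50):
    (u,v),r=cv2.minEnclosingCircle(k); print("lens",u,v,r,plane(c,(u,v),38)[0])
cv2.imwrite("pics/top_crop.png",cv2.resize(im[140:250,195:475],(800,314),interpolation=cv2.INTER_CUBIC))
s=cv2.imread("pics/side0.png"); cv2.imwrite("pics/side_crop.png",cv2.resize(s[145:345,260:390],(390,600),interpolation=cv2.INTER_CUBIC))
E
python3 m.py
```

```text
px scale 483.17141491823935
dark 210.12962341308594 230.3148193359375 6.107567310333252 74.5 (205, 225, 12, 11) [414.67594783 370.66368372  18.        ]
dark 212.31187438964844 198.0148468017578 8.341729164123535 169.5 (205, 190, 16, 16) [499.4210073 371.1653364  18.       ]
dark 225.0 165.5 6.800835609436035 121.0 (219, 159, 13, 14) [587.85754282 344.04868742  18.        ]
bg 131 131 [131 127 126] [90 90 88]
box ((419.5, 197.0), (104.0, 119.0), 90.0) [[643.6, -8.7, 56.0], [653.6, -317.6, 56.0], [383.5, -308.7, 56.0], [374.6, -12.4, 56.0]] [ 513.85065704 -161.86282372   56.        ] [np.float64(269.0284353373632), np.float64(309.1095392874177), np.float64(270.2029692882495), np.float64(296.41451337216625)]
lens 431.69232177734375 203.3076934814453 9.878049850463867 [ 499.18700127 -196.67127038   38.        ]
```

View pics/top_crop.png

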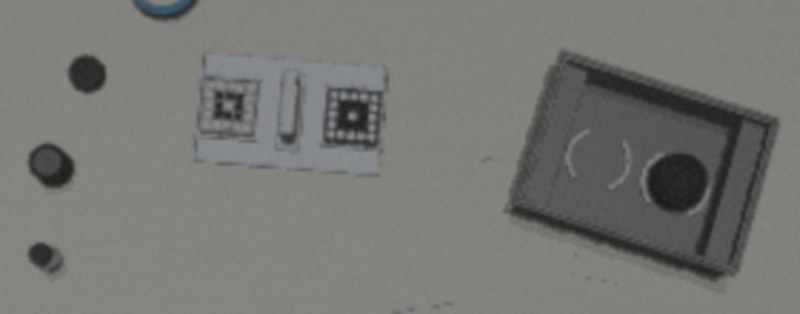

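The crop shows the box flange corners at crop px (562,52), (776,120), (734,275) and (510,210). Tray corners are (205,52), (387,68), (380,175) and (195,162), with the fin at (289,106). The loupe's grey top is at (48,161), and the cavity arcs are centred near (600,158).

```bash
cat > m2.py <<'E'
from h import *
z=np.load("cam_top.npz"); c=(z["K"],z["R"],z["t"])
f=lambda p:(np.array(p,float)+.5)*.35+[194.5,139.5]
B=plane(c,f([(562,52),(776,120),(734,275),(510,210)]),56)
T=plane(c,f([(205,52),(387,68),(380,175),(195,162)]),3)
for n,P in(("box",B),("tray",T)):
    y=P[0]+P[3]-P[1]-P[2]; print(n,P.mean(0).round(1),[round(np.linalg.norm(P[i]-P[i-1]),1) for i in range(4)],"yaw of y axis",np.degrees(np.arctan2(y[1],y[0])).round(1))
print("loupe top",plane(c,f((47,160)),36)[0],"foot",plane(c,f((54,168)),4)[0],"cav",plane(c,f((600,158)),8)[0])
print("fin ends top z50",plane(c,f([(291,74),(287,136)]),50))
s=cv2.imread("pics/side0.png"); z=np.load("cam_side.npz"); c=(z["K"],z["R"],z["t"])
g=s.max(2); m=np.zeros_like(g); m[155:185,305:330]=(g[155:185,305:330]<90)*255
k=max(cv2.findContours(m,0,1)[0],key=cv2.contourArea); x,y,w,h=cv2.boundingRect(k); print((x,y,w,h)); print("loupe side",plane(c,(x+w/2-.5,y+h/2-.5),18)[0])
st=robot.get_state(); q=st["eef_rot"]; print(Ro.from_quat([q[1],q[2],q[3],q[0]]).as_matrix().round(3)); print(np.array(robot.get_calibration("wrist")["hand_eye"]).round(2))
E
python3 m2.py
```

```text
box [ 511.6 -164.3   56. ] [np.float64(152.9), np.float64(200.0), np.float64(146.3), np.float64(203.3)] yaw of y axis 74.4
tray [559.4 153.9   3. ] [np.float64(105.7), np.float64(171.6), np.float64(102.5), np.float64(171.5)] yaw of y axis 87.2
loupe top [501.99682548 370.57805129  36.        ] foot [500.9741006  370.92350804   4.        ] cav [ 525.22522435 -132.60684185    8.        ]
fin ends top z50 [[585.06681835 153.65944263  50.        ]
 [527.74602119 155.0008074   50.        ]]
(313, 163, 10, 13)
loupe side [499.6449453  371.24314014  18.        ]
[[ 0.939  0.343 -0.   ]
 [ 0.343 -0.939  0.002]
 [ 0.    -0.002 -1.   ]]
[[  -0.     -0.95   -0.31   77.84]
 [   1.     -0.      0.     -0.25]
 [  -0.     -0.31    0.95 -144.14]
 [   0.      0.      0.      1.  ]]
```

View pics/wrist0.png

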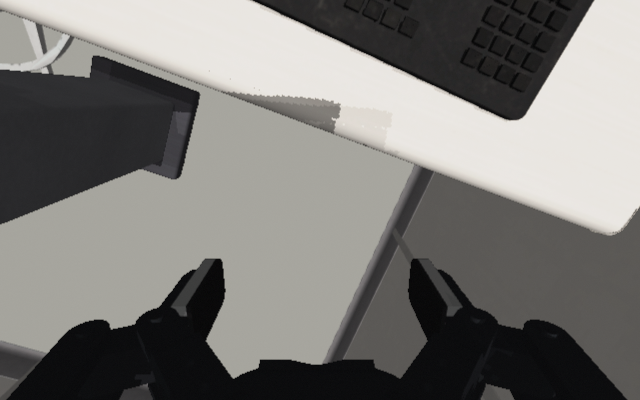

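```bash
python3 -m jog '[[[0.7,-1,0],[0,0,0],0],[[0.7,-1,0],[0,0,0],0],[[0.7,-1,0],[0,0,0],0],[[0.7,-1,0],[0,0,0],0],[[0.7,-1,0],[0,0,0],0]]'
```

```text
t: 0.65
tcp_pos: [254.3, -491.5, 230.8]
eef_rot: [-0.0, 0.985, 0.174, -0.0]
contact_force: [0.2, 0.3, 0.8]
grip_width: 85.4
finger_force: 0.0
```

```bash
python3 -m jog '[[[0.7,-1,0],[0,0,0],0],[[0.7,-1,0],[0,0,0],0],[[0.7,-1,0],[0,0,0],0],[[0.7,-1,0],[0,0,0],0],[[0.7,-1,0],[0,0,0],0]]' | sed -n 2p
python3 -m jog '[[[0.7,-1,0],[0,0,0],0],[[0.7,-1,0],[0,0,0],0],[[0.7,-1,0],[0,0,0],0],[[0.7,-1,0],[0,0,0],0],[[0.7,-1,0],[0,0,0],0]]'| sed -n 2p
python3 -m jog '[[[0.7,-1,0],[0,0,0],0],[[0.7,-1,0],[0,0,0],0],[[0.7,-1,0],[0,0,0],0],[[0.7,-1,0],[0,0,0],0],[[0.7,-1,0],[0,0,0],0]]'| sed -n 2p
python3 -m jog '[[[0.7,-1,0],[0,0,0],0],[[0.7,-1,0],[0,0,0],0],[[0.7,-1,0],[0,0,0],0],[[0.7,-1,0],[0,0,0],0],[[0.7,-1,0],[0,0,0],0]]'| sed -n 2p
python3 -m jog '[[[0.7,-1,0],[0,0,0],0],[[0.7,-1,0],[0,0,0],0],[[0.7,-1,0],[0,0,0],0],[[0.7,-1,0],[0,0,0],0],[[0.7,-1,0],[0,0,0],0]]'| sed -n 2p
python3 -m jog '[[[0.7,-1,0],[0,0,0],0],[[0.7,-1,0],[0,0,0],0],[[0.7,-1,0],[0,0,0],0],[[0.7,-1,0],[0,0,0],0],[[0.7,-1,0],[0,0,0],0]]'| sed -n 2p
python3 -m jog '[[[0.7,-1,0],[0,0,0],0],[[0.7,-1,0],[0,0,0],0],[[0.7,-1,0],[0,0,0],0],[[0.7,-1,0],[0,0,0],0],[[0.7,-1,0],[0,0,0],0]]'
cat > w.py <<'E'
import sys
from h import *
def wsnap(n):
    c=cam("wrist"); im=robot.grab_frame("wrist"); cv2.imwrite(f"pics/{n}.png",im); np.savez(f"cam_{n}.npz",K=c[0],R=c[1],t=c[2])
    s=robot.get_state(); print(s["t"],s["tcp_pos"].round(1),s["contact_force"].round(1),s["grip_width"]); return c,im
if __name__=="__main__": wsnap(sys.argv[1])
E
python3 w.py wl
```

```text
tcp_pos: [285.7, -373.6, 230.9]
tcp_pos: [317.2, -255.7, 231.0]
tcp_pos: [348.6, -137.8, 231.1]
tcp_pos: [380.1, -19.9, 231.1]
tcp_pos: [411.6, 98.0, 231.1]
tcp_pos: [443.1, 215.9, 231.0]
t: 4.15
tcp_pos: [474.6, 333.7, 230.9]
eef_rot: [0.0, 0.985, 0.174, -0.0]
contact_force: [0.2, 0.5, 0.0]
grip_width: 85.4
finger_force: 0.0
4.2 [475.1 336.4 230.9] [-2.   0.8  0. ] 85.74519072032568
```

View pics/wl.png

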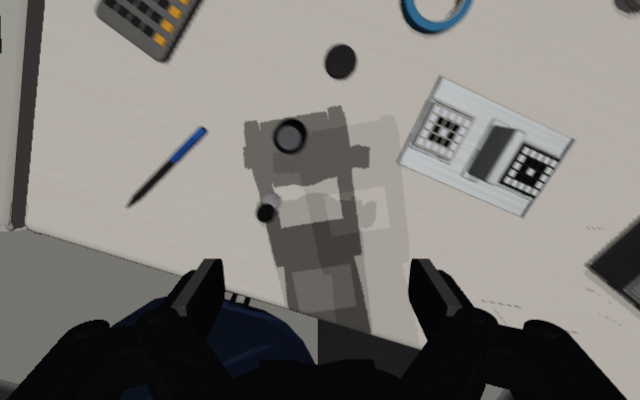

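The wrist view shows the loupe as a dark ring with a grey top at (290,135). The cap is at (341,61) and the vial at (266,210). The tray is at the right, with corners (440,76), (575,140), (523,216) and (398,163).

```bash
cat > m3.py <<'E'
from h import *
z=np.load("cam_wl.npz"); c=(z["K"],z["R"],z["t"]); im=cv2.imread("pics/wl.png"); g=im.max(2)
print("loupe",plane(c,[(290,135)],30)[0])
m=np.zeros_like(g); m[112:160,265:315]=(g[112:160,265:315]<60)*255
k=max(cv2.findContours(m,0,1)[0],key=cv2.contourArea);e=cv2.minEnclosingCircle(k); print(e,plane(c,e[0],30)[0])
P=plane(c,[(440,76),(575,140),(523,216),(398,163)],3); y=P[0]+P[3]-P[1]-P[2]
print("tray",P.mean(0),[np.linalg.norm(P[i]-P[i-1]).round(1) for i in range(4)],np.degrees(np.arctan2(y[1],y[0])))
s=robot.get_state(); L=plane(c,e[0],30)[0]; d=L-s["tcp_pos"]; R=Ro.from_quat(np.roll(s["eef_rot"],-1)).as_matrix(); print("tool delta",R.T@d)
E
python3 m3.py
```

```text
loupe [502.31763768 373.6982905   30.        ]
((290.07342529296875, 136.206298828125), 17.897804260253906) [501.14179516 373.22076618  30.        ]
tray [558.93729956 155.09444809   3.        ] [np.float64(103.2), np.float64(178.0), np.float64(102.5), np.float64(174.2)] 87.325249598483
tool delta [ 36.98677532 -25.22271283 200.9265832 ]
```

```bash
python3 -m jog '[[[0.9,-0.6,1],[0,0,0],0],[[0.9,-0.6,1],[0,0,0],0],[[0,0,1],[0,0,0],0],[[0,0,1],[0,0,0],0],[[0,0,1],[0,0,0],0]]' | sed -n 2p
python3 -m jog '[[[0,0,1],[0,0,0],0],[[0,0,1],[0,0,0],0],[[0,0,1],[0,0,0],0],[[0,0,0],[0,0,0],0],[[0,0,0],[0,0,0],0]]'
```

```text
tcp_pos: [500.0, 367.6, 130.0]
t: 5.2
tcp_pos: [500.0, 367.4, 71.0]
eef_rot: [0.0, 0.985, 0.174, -0.001]
contact_force: [0.2, -0.6, -0.3]
grip_width: 85.1
finger_force: 0.0
```

```bash
python3 -m jog '[[[0.15,-0.2,0.9],[0,0,0],0],[[0,0,0.9],[0,0,0],0],[[0,0,0.9],[0,0,0],0],[[0,0,0.7],[0,0,0],0],[[0,0,0],[0,0,0],0]]'
python3 -m jog '[[[0,0,0],[0,0,0],255],[[0,0,0],[0,0,0],255],[[0,0,0],[0,0,0],255],[[0,0,0],[0,0,0],255],[[0,0,0],[0,0,0],255]]'
python3 -m jog '[[[0,0,0],[0,0,0],255],[[0,0,0],[0,0,0],255],[[0,0,0],[0,0,0],255]]'
```

```text
t: 5.7
tcp_pos: [500.2, 371.6, 1.0]
eef_rot: [0.001, 0.985, 0.174, -0.002]
contact_force: [-0.6, 0.1, -0.2]
grip_width: 85.3
finger_force: 0.0
t: 6.2
tcp_pos: [502.6, 373.1, 4.7]
eef_rot: [-0.0, 0.985, 0.174, 0.001]
contact_force: [1.0, 0.4, 2.9]
grip_width: 34.5
finger_force: 59.8
t: 6.5
tcp_pos: [502.6, 373.1, 4.7]
eef_rot: [-0.0, 0.985, 0.174, 0.001]
contact_force: [-0.3, -0.7, 5.7]
grip_width: 34.6
finger_force: 59.8
```

```bash
python3 -m jog '[[[0,0,-0.5],[0,0,0],255],[[0,0,-1],[0,0,0],255],[[0,0,-1],[0,0,0],255],[[0,0,-1],[0,0,0],255],[[0,0,-1],[0,0,0],255]]'
python3 -m jog '[[[0,0,-1],[0,0,0],255],[[0,0,-1],[0,0,0],255],[[0,0,-1],[0,0,0],255],[[0,0,-1],[0,0,0],255],[[0,0,0],[0,0,0],255]]'
```

```text
t: 7.0
tcp_pos: [501.1, 372.2, 93.9]
eef_rot: [0.0, 0.985, 0.174, -0.001]
contact_force: [0.4, -0.4, -0.2]
grip_width: 34.8
finger_force: 59.7
t: 7.5
tcp_pos: [503.1, 373.4, 177.0]
eef_rot: [-0.001, 0.985, 0.174, 0.003]
contact_force: [-0.4, 1.3, 0.9]
grip_width: 34.3
finger_force: 59.7
```

```bash
for i in 1; do
python3 -m jog '[[[-0.5,1,0],[0,0,0],255],[[-0.5,1,0],[0,0,0],255],[[-0.5,1,0],[0,0,0],255],[[-0.5,1,0],[0,0,0],255],[[-0.5,1,0],[0,0,0],255]]' | sed -n 2p
python3 -m jog '[[[-0.5,1,0],[0,0,0],255],[[-0.5,1,0],[0,0,0],255],[[-0.5,1,0],[0,0,0],255],[[-0.5,1,0],[0,0,0],255],[[-0.5,1,0],[0,0,0],255]]' | sed -n 2p
python3 -m jog '[[[-0.5,1,0],[0,0,0],255],[[-0.5,1,0],[0,0,0],255],[[-0.5,1,0],[0,0,0],255],[[-0.5,1,0],[0,0,0],255],[[-0.5,1,0],[0,0,0],255]]' | sed -n 2p
python3 -m jog '[[[-0.5,1,0],[0,0,0],255],[[-0.5,1,0],[0,0,0],255],[[-0.5,1,0],[0,0,0],255],[[-0.5,1,0],[0,0,0],255],[[-0.5,1,0],[0,0,0],255]]' | sed -n 2p
python3 -m jog '[[[-0.5,1,0],[0,0,0],255],[[-0.5,1,0],[0,0,0],255],[[-0.5,1,0],[0,0,0],255],[[-0.5,1,0],[0,0,0],255],[[-0.5,1,0],[0,0,0],255]]'; done
python3 -m jog '[[[0,0,0],[0,0,0],255],[[0,0,0],[0,0,0],255]]'
python3 w.py wb
```

```text
tcp_pos: [487.9, 260.2, 171.6]
tcp_pos: [475.2, 149.3, 171.7]
tcp_pos: [462.4, 38.4, 171.8]
tcp_pos: [449.8, -72.5, 171.8]
t: 10.0
tcp_pos: [437.2, -183.4, 171.8]
eef_rot: [-0.001, 0.985, 0.174, -0.001]
contact_force: [0.2, 0.3, -0.1]
grip_width: 34.2
finger_force: 59.8
t: 10.2
tcp_pos: [437.5, -182.5, 172.1]
eef_rot: [-0.001, 0.985, 0.173, -0.001]
contact_force: [0.5, 0.5, 0.2]
grip_width: 34.6
finger_force: 59.8
10.25 [ 437.7 -182.2  172.3] [ 0.9  0.1 -0.9] 34.332829679939614
```

View pics/wb.png

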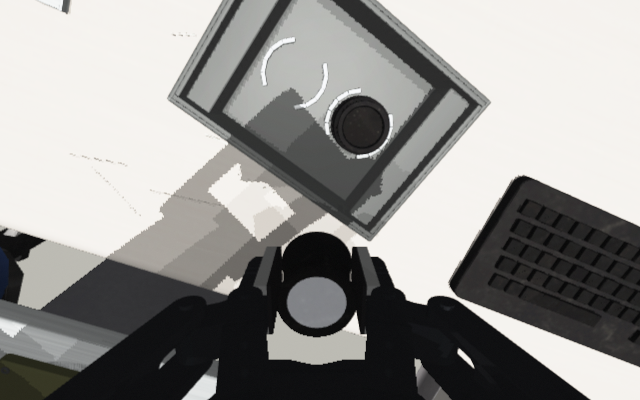

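The wrist view shows the loupe held upright at (316,285). Three box flange corners are visible, at (169,97), (370,240) and (489,102). The empty cavity's white arcs are centred near (294,73), and the lens top is at (360,123).

```bash
cat > m4.py <<'E'
from h import *
z=np.load("cam_wb.npz"); c=(z["K"],z["R"],z["t"]); im=cv2.imread("pics/wb.png"); g=im.min(2)
P=plane(c,[(169,97),(370,240),(489,102)],56)
C=(P[0]+P[2])/2; print("flange",P.round(1).tolist(),"ctr",C,np.linalg.norm(P[1]-P[0]),np.linalg.norm(P[2]-P[1]))
a=P[0]-P[1]; b=P[2]-P[1]; print("y dir",np.degrees(np.arctan2(a[1],a[0])),"x dir",np.degrees(np.arctan2(b[1],b[0])))
m=np.zeros_like(g); m[32:112,255:332]=(g[32:112,255:332]>215); 
v,u=np.nonzero(m); Q=plane(c,np.c_[u,v],8)[:,:2]
r=None
for _ in range(3):
    A=np.c_[2*Q,np.ones(len(Q))]; s=np.linalg.lstsq(A,(Q**2).sum(1),rcond=None)[0]; R=np.sqrt(s[2]+s[0]**2+s[1]**2); e=abs(np.hypot(*(Q-s[:2]).T)-R); Q=Q[e<4]
print("cavity",s[:2],R,len(Q))
print("lens",plane(c,(360,123),38)[0])
print("loupe top px->", plane(c,(317,302),196)[0], "proj vertical cyl",proj(c,[[437.7,-182.2,206-0],[437.7,-182.2,170]]))
E
python3 m4.py
```

```text
flange [[471.8, -48.0, 56.0], [413.0, -241.9, 56.0], [553.1, -283.2, 56.0]] ctr [ 512.46212728 -165.60633877   56.        ] 202.61371134226746 146.07979410945117
y dir 73.13275067664101 x dir -16.390045134891736
cavity [ 522.66284097 -129.91337187] 28.269973709083487 444
lens [ 503.6714326  -197.54283716   38.        ]
loupe top px-> [ 430.04739186 -185.34379966  196.        ] proj vertical cyl [[316.17400009 299.64388781]
 [316.30069482 257.05840964]]
```

```bash

python3 -m jog '[[[0.98,-0.2,0],[0,0,0],255],[[0.98,-0.2,0],[0,0,0],255],[[0.98,-0.2,0],[0,0,0],255],[[0.98,-0.2,0],[0,0,0],255],[[0.98,-0.2,0],[0,0,0],255]]' | sed -n 2p
python3 -m jog '[[[0,0,0],[0,0,-0.17],255],[[0,0,0],[0,0,-0.17],255],[[0,0,0],[0,0,-0.17],255],[[0,0,0],[0,0,-0.17],255],[[0,0,0],[0,0,-0.17],255]]' | sed -n 2p
python3 -m jog '[[[0,0,0],[0,0,-0.17],255],[[0,0,0],[0,0,-0.17],255],[[0,0,1],[0,0,0],255],[[0,0,1],[0,0,0],255],[[0,0,1],[0,0,0],255]]'
python3 -m jog '[[[0,0,0],[0,0,0],255],[[0,0,0],[0,0,0],255]]'
python3 -c "
from h import *
s=robot.get_state();R=Ro.from_quat(np.roll(s['eef_rot'],-1)).as_matrix();print(s['tcp_pos'],np.degrees(np.arctan2(R[1,0],R[0,0])),R.T@(np.array([523,-129.9,0])-s['tcp_pos']),s['contact_force'])"
```

```text
tcp_pos: [523.9, -128.7, 172.9]
tcp_pos: [523.2, -129.1, 172.8]
t: 11.75
tcp_pos: [523.3, -129.1, 112.5]
eef_rot: [-0.0, 0.8, 0.6, 0.0]
contact_force: [-0.3, 0.5, -0.2]
grip_width: 34.6
finger_force: 59.6
t: 11.95
tcp_pos: [523.2, -129.6, 113.1]
eef_rot: [-0.0, 0.8, 0.599, -0.0]
contact_force: [1.1, -0.6, 0.0]
grip_width: 34.6
finger_force: 59.7
[ 523.17106713 -129.58254163  113.12282414] 73.65624156849053 [-3.77267313e-01  4.40297956e-02  1.13122761e+02] [ 1.06161776 -0.59377404  0.01465782]
```

```bash

python3 -m jog '[[[0,0,1],[0,0,0],255],[[0,0,1],[0,0,0],255],[[0,0,1],[0,0,0],255],[[0,0,1],[0,0,0],255],[[0,0,0.8],[0,0,0],255]]' | sed -n 2,4p
python3 -m jog '[[[0,0,0.1],[0,0,0],255],[[0,0,0.05],[0,0,0],255],[[0,0,0],[0,0,0],255],[[0,0,0],[0,0,0],255]]'
```

```text
tcp_pos: [524.4, -130.5, 18.0]
eef_rot: [0.001, 0.801, 0.599, 0.001]
contact_force: [0.0, 0.3, -0.5]
t: 12.85
tcp_pos: [524.5, -130.8, 15.8]
eef_rot: [0.001, 0.801, 0.599, 0.001]
contact_force: [-0.3, 0.2, -0.0]
grip_width: 34.5
finger_force: 59.8
```

```bash

python3 -m jog '[[[0,0,0.1],[0,0,0],255],[[0,0,0.1],[0,0,0],255],[[0,0,0],[0,0,0],255]]' | sed -n 2,4p
python3 -m jog '[[[0,0,0.05],[0,0,0],255],[[0,0,0],[0,0,0],255]]'| sed -n 2,4p
python3 -m jog '[[[0,0,0.05],[0,0,0],255],[[0,0,0],[0,0,0],255]]'| sed -n 2,4p
python3 -m jog '[[[0,0,0.05],[0,0,0],255],[[0,0,0],[0,0,0],255]]'| sed -n 2,4p
```

```text
tcp_pos: [523.2, -130.5, 10.1]
eef_rot: [-0.0, 0.801, 0.599, -0.0]
contact_force: [-0.1, 0.6, -0.5]
tcp_pos: [523.3, -130.5, 9.1]
eef_rot: [-0.0, 0.801, 0.599, -0.0]
contact_force: [0.2, -0.7, -0.9]
tcp_pos: [523.5, -130.6, 8.6]
eef_rot: [-0.0, 0.801, 0.599, -0.0]
contact_force: [-1.2, -0.1, 2.8]
tcp_pos: [523.5, -130.6, 8.6]
eef_rot: [-0.0, 0.801, 0.599, -0.0]
contact_force: [-4.7, 2.1, 8.8]
```

```bash

python3 -m jog '[[[0,0,-0.05],[0,0,0],80],[[0,0,0],[0,0,0],80],[[0,0,0],[0,0,0],80],[[0,0,0],[0,0,0],80]]'
python3 -m jog '[[[0,0,-0.3],[0,0,0],80],[[0,0,-0.6],[0,0,0],80],[[0,0,-1],[0,0,0],80],[[0,0,-1],[0,0,0],80],[[0,0,-1],[0,0,0],80]]'|sed -n 2p
python3 -m jog '[[[0,0,-1],[0,0,0],80],[[0,0,-1],[0,0,0],80],[[0,0,-1],[0,0,0],80],[[0,0,-1],[0,0,0],80],[[0,0,-1],[0,0,0],80]]'
python3 w.py wc
```

```text
t: 14.15
tcp_pos: [523.2, -130.5, 8.0]
eef_rot: [-0.0, 0.801, 0.599, -0.0]
contact_force: [0.2, 0.0, 0.0]
grip_width: 58.7
finger_force: 0.0
tcp_pos: [523.7, -130.6, 88.3]
t: 15.15
tcp_pos: [523.5, -130.5, 188.5]
eef_rot: [0.001, 0.801, 0.599, 0.0]
contact_force: [1.1, 0.4, 0.1]
grip_width: 58.4
finger_force: 0.0
15.2 [ 525.5 -131.2  192.6] [ 1.6 -0.4  3.1] 58.357743372952925
```

View pics/wc.png

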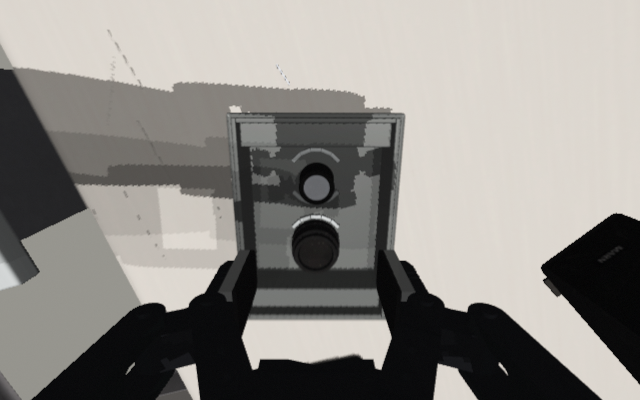

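The wrist view shows the loupe standing upright at (316,185), centred between the cavity arcs, with the lens at (316,245). Next is the tray.

```bash

python3 -m jog '[[[0,0,0],[0,0,0.189],0],[[0,0,0],[0,0,0.189],0],[[0,0,0],[0,0,0.189],0],[[0,0,0],[0,0,0.189],0],[[0,0,0],[0,0,0.189],0]]'|sed -n 2p
python3 -m jog '[[[0,0,0],[0,0,0.189],0],[[0,0,0],[0,0,0.189],0],[[0,0,0],[0,0,0.189],0],[[0,0,0],[0,0,0.189],0]]'|sed -n 2,3p
python3 -m jog '[[[-0.07,-1,0],[0,0,0],0],[[-0.07,-1,0],[0,0,0],0],[[-0.07,-1,0],[0,0,0],0],[[-0.07,-1,0],[0,0,0],0],[[-0.07,-1,0],[0,0,0],0]]'|sed -n 2p
python3 -m jog '[[[-0.07,-1,0],[0,0,0],0],[[-0.07,-1,0],[0,0,0],0],[[-0.07,-1,0],[0,0,0],0],[[-0.07,-1,0],[0,0,0],0],[[-0.07,-1,0],[0,0,0],0]]'|sed -n 2p
python3 -m jog '[[[-0.07,-1,0],[0,0,0],0],[[-0.07,-1,0],[0,0,0],0],[[-0.07,-1,0],[0,0,0],0],[[-0.07,-1,0],[0,0,0],0],[[0,0,0],[0,0,0],0]]'
python3 -m jog '[[[0,0,0],[0,0,0],0]]' >/dev/null; python3 w.py wt
```

```text
tcp_pos: [523.3, -130.5, 186.6]
tcp_pos: [523.3, -130.5, 186.6]
eef_rot: [0.0, 1.0, -0.029, 0.0]
tcp_pos: [521.4, -29.5, 186.7]
tcp_pos: [519.6, 70.8, 186.7]
t: 17.6
tcp_pos: [518.1, 151.8, 186.7]
eef_rot: [-0.0, 1.0, -0.024, 0.0]
contact_force: [-0.3, -0.7, -0.4]
grip_width: 85.7
finger_force: 0.0
17.75 [518.2 149.7 186.4] [-0.  -0.1 -0.4] 85.70347053697125
```

View pics/wt.png

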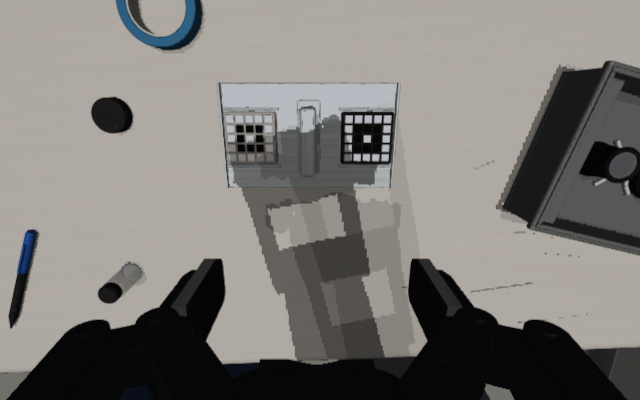

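The tray's corners are at (219,83), (400,83), (391,187) and (227,187). The fin is centred near (308,140), aligned with the tool.

```bash
cat > m5.py <<'E'
from h import *
z=np.load("cam_wt.npz"); c=(z["K"],z["R"],z["t"])
P=plane(c,[(219,83),(400,83),(391,187),(227,187)],3); y=P[0]+P[3]-P[1]-P[2]
print("tray",P.mean(0),[np.linalg.norm(P[i]-P[i-1]).round(1) for i in range(4)],np.degrees(np.arctan2(y[1],y[0])))
F=plane(c,[(308,108),(308,174)],50); print("fin",F)
s=robot.get_state();R=Ro.from_quat(np.roll(s['eef_rot'],-1)).as_matrix();print(s['tcp_pos'],np.degrees(np.arctan2(R[1,0],R[0,0])))
for X in (P.mean(0),F.mean(0)): print(R.T@(X-s['tcp_pos']))
E
python3 m5.py
```

```text
tray [557.74813935 155.04161862   3.        ] [np.float64(103.9), np.float64(174.6), np.float64(104.0), np.float64(174.5)] 87.05231038962498
fin [[587.89244936 153.44258552  50.        ]
 [530.91304807 156.81864154  50.        ]]
[518.21909505 149.71397825 186.44507343] -2.9479578564906888
[ 39.16066009  -7.41683441 183.4515122 ]
[ 40.81928367  -7.57458652 136.45183417]
```

```bash

python3 -m jog '[[[1,-0.2,0],[0,0,0],0],[[1,-0.2,1],[0,0,0],0],[[0,0,1],[0,0,0],0],[[0,0,1],[0,0,0],0],[[0,0,1],[0,0,0],0]]'|sed -n 2p
python3 -m jog '[[[0,0,1],[0,0,0],0],[[0,0,0],[0,0,0],0],[[0,0,0],[0,0,0],0]]'
```

```text
tcp_pos: [558.9, 154.9, 105.6]
t: 18.55
tcp_pos: [558.6, 155.3, 86.4]
eef_rot: [0.0, 1.0, -0.026, -0.0]
contact_force: [0.5, -0.4, -0.2]
grip_width: 85.4
finger_force: 0.0
```

```bash

python3 -m jog '[[[0,0,1],[0,0,0],0],[[0,0,1],[0,0,0],0],[[0,0,1],[0,0,0],0],[[0,0,0.3],[0,0,0],0],[[0,0,0],[0,0,0],0]]'|sed -n 2,4p
python3 -m jog '[[[0,0,0],[0,0,0],255],[[0,0,0],[0,0,0],255],[[0,0,0],[0,0,0],255],[[0,0,0],[0,0,0],255],[[0,0,0],[0,0,0],255]]'
python3 -m jog '[[[0,0,0],[0,0,0],255],[[0,0,0],[0,0,0],255],[[0,0,0],[0,0,0],255],[[0,0,0],[0,0,0],255]]'
```

```text
tcp_pos: [558.8, 155.9, 20.7]
eef_rot: [0.0, 1.0, -0.026, -0.0]
contact_force: [-0.0, 0.8, -0.1]
t: 19.55
tcp_pos: [558.9, 156.1, 20.9]
eef_rot: [-0.0, 1.0, -0.026, 0.0]
contact_force: [-7.0, -1.6, 6.4]
grip_width: 13.0
finger_force: 60.4
t: 19.95
tcp_pos: [559.1, 156.1, 20.9]
eef_rot: [-0.0, 1.0, -0.026, 0.0]
contact_force: [-0.3, 0.0, 4.3]
grip_width: 13.1
finger_force: 59.5
```

```bash

python3 -m jog '[[[0,0,-0.3],[0,0,0],255],[[0,0,-0.6],[0,0,0],255],[[0,0,-1],[0,0,0],255],[[0,0,-1],[0,0,0],255],[[0,0,-1],[0,0,0],255]]'|sed -n 2p
python3 -m jog '[[[0,0,-1],[0,0,0],255],[[0,0,-1],[0,0,0],255],[[0,0,-1],[0,0,0],255],[[0,0,-0.6],[0,0,0],255],[[0,0,0],[0,0,0],255]]'
python3 -m jog '[[[0,0,0],[0,0,0.15],255],[[0,0,0],[0,0,0.15],255],[[0,0,0],[0,0,0],255],[[0,0,0],[0,0,0],255]]'
python3 -c "
from h import *
s=robot.get_state();R=Ro.from_quat(np.roll(s['eef_rot'],-1)).as_matrix();print(s['tcp_pos'],np.degrees(np.arctan2(R[1,0],R[0,0])),R.T@(np.array([512.4,-165.4,0])-s['tcp_pos']),s['contact_force'])"
```

```text
tcp_pos: [558.1, 156.0, 99.1]
t: 20.95
tcp_pos: [559.7, 156.3, 172.8]
eef_rot: [-0.0, 1.0, -0.026, 0.002]
contact_force: [0.5, 0.7, -1.2]
grip_width: 13.2
finger_force: 58.8
t: 21.35
tcp_pos: [558.0, 155.9, 169.2]
eef_rot: [0.0, 0.99, -0.142, -0.001]
contact_force: [0.4, -0.9, -1.9]
grip_width: 13.4
finger_force: 58.8
[557.97278679 155.928104   169.1545548 ] -16.314839098004963 [ 46.82238712 321.04891872 169.3432862 ] [ 0.38046306 -0.91581597 -1.89928628]
```

```bash

python3 -m jog '[[[0.14,0.5,0],[0,0,0],255],[[0.14,1,0],[0,0,0],255],[[0.14,1,0],[0,0,0],255],[[0.14,1,0],[0,0,0],255],[[0.14,1,0],[0,0,0],255]]'|sed -n 2p
python3 -m jog '[[[0.14,1,0],[0,0,0],255],[[0.14,1,0],[0,0,0],255],[[0.14,1,0],[0,0,0],255],[[0.14,1,0],[0,0,0],255],[[0.14,1,0],[0,0,0],255]]'|sed -n 2p
python3 -m jog '[[[0.14,1,0],[0,0,0],255],[[0.14,1,0],[0,0,0],255],[[0.14,1,0],[0,0,0],255],[[0.14,1,0],[0,0,0],255],[[0.14,1,0],[0,0,0],255]]'|sed -n 2p
python3 -m jog '[[[0.14,1,0],[0,0,0],255],[[0.12,0.55,0],[0,0,0],255],[[0,0,0],[0,0,0],255],[[0,0,0],[0,0,0],255]]'|sed -n 2p
python3 w.py wd
python3 -c "
from h import *
s=robot.get_state();R=Ro.from_quat(np.roll(s['eef_rot'],-1)).as_matrix();print(s['tcp_pos'],np.degrees(np.arctan2(R[1,0],R[0,0])),R[2].round(4),R.T@(np.array([512.4,-165.4,0])-s['tcp_pos']),s['contact_force'])"
```

```text
tcp_pos: [546.2, 64.4, 170.1]
tcp_pos: [531.2, -35.5, 170.2]
tcp_pos: [516.1, -135.4, 170.2]
tcp_pos: [512.8, -165.0, 170.2]
23.3 [ 512.9 -164.7  170.2] [-1.   0.6 -1.3] 12.792564868879607
[ 512.91448257 -164.70563767  170.18852245] -16.42297724857695 [-3.e-04 -4.e-04 -1.e+00] [ -0.2429709    0.88189386 170.18825821] [-0.96193977  0.61261791 -1.34761539]
```

View pics/wd.png

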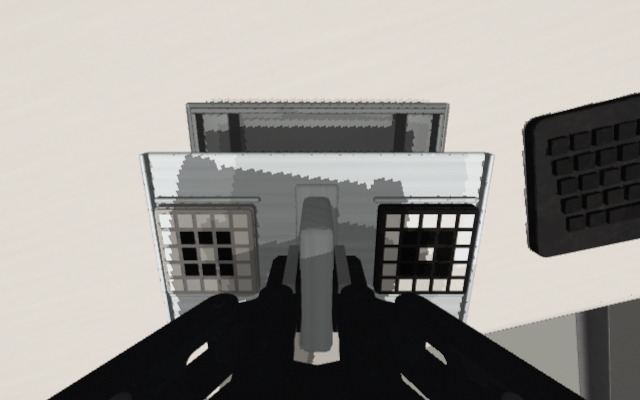

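The tray is held level: its front edge lies on row 153 at both ends. It is parallel to the box flange, whose corners are (187,103) and (449,103). The box is about 1 mm to tool +y, so I'll shift that much and lower.

```bash

python3 -m jog '[[[0,0.05,0.5],[0,0,0],255],[[0,0,0.8],[0,0,0],255],[[0,0,0.8],[0,0,0],255],[[0,0,0.8],[0,0,0],255],[[0,0,0.8],[0,0,0],255]]'|sed -n 2,4p
python3 -m jog '[[[0,0,0.4],[0,0,0],255],[[0,0,0],[0,0,0],255],[[0,0,0],[0,0,0],255]]'|sed -n 2,4p
```

```text
tcp_pos: [512.0, -165.7, 94.0]
eef_rot: [-0.0, 0.99, -0.143, -0.001]
contact_force: [-0.5, -0.5, -2.0]
tcp_pos: [512.9, -166.3, 88.4]
eef_rot: [0.0, 0.99, -0.143, 0.0]
contact_force: [-0.3, -0.6, -0.5]
```

```bash

python3 -m jog '[[[0,0,0.25],[0,0,0],255],[[0,0,0.25],[0,0,0],255],[[0,0,0.25],[0,0,0],255],[[0,0,0],[0,0,0],255]]'|sed -n 2,4p
python3 -m jog '[[[0,0,0.2],[0,0,0],255],[[0,0,0],[0,0,0],255]]'|sed -n 2,4p
python3 -m jog '[[[0,0,0.1],[0,0,0],255],[[0,0,0],[0,0,0],255]]'|sed -n 2,4p
```

```text
tcp_pos: [512.0, -165.9, 72.4]
eef_rot: [-0.0, 0.99, -0.143, -0.001]
contact_force: [-0.1, 0.1, -1.7]
tcp_pos: [512.4, -166.0, 68.8]
eef_rot: [-0.0, 0.99, -0.143, -0.0]
contact_force: [0.4, -0.4, -1.8]
tcp_pos: [512.6, -166.1, 67.1]
eef_rot: [-0.0, 0.99, -0.143, -0.0]
contact_force: [-0.1, 0.2, -2.5]
```

```bash

python3 -m jog '[[[0,0,0.07],[0,0,0],255],[[0,0,0],[0,0,0],255],[[0,0,0],[0,0,0],255]]'|sed -n 2,4p
python3 -m jog '[[[0,0,0.05],[0,0,0],255],[[0,0,0],[0,0,0],255],[[0,0,0],[0,0,0],255]]'|sed -n 2,4p
python3 -m jog '[[[0,0,0.05],[0,0,0],255],[[0,0,0],[0,0,0],255],[[0,0,0],[0,0,0],255]]'|sed -n 2,4p
```

```text
tcp_pos: [512.7, -166.2, 66.0]
eef_rot: [0.0, 0.99, -0.143, 0.0]
contact_force: [0.2, -0.3, -1.5]
tcp_pos: [512.6, -166.1, 64.9]
eef_rot: [-0.0, 0.99, -0.143, -0.0]
contact_force: [-0.1, 0.0, -1.9]
tcp_pos: [512.7, -166.1, 63.9]
eef_rot: [-0.0, 0.99, -0.143, -0.0]
contact_force: [0.1, -0.4, -1.8]
```

```bash

python3 -m jog '[[[0,0,0.05],[0,0,0],255],[[0,0,0],[0,0,0],255],[[0,0,0],[0,0,0],255]]'|sed -n 1,4p
python3 -m jog '[[[0,0,0.05],[0,0,0],255],[[0,0,0],[0,0,0],255],[[0,0,0],[0,0,0],255]]'|sed -n 1,4p
```

```text
t: 26.1
tcp_pos: [512.7, -166.2, 63.9]
eef_rot: [-0.0, 0.99, -0.143, -0.0]
contact_force: [-3.0, 1.8, 6.6]
t: 26.4
tcp_pos: [512.8, -166.2, 63.8]
eef_rot: [-0.0, 0.99, -0.143, -0.0]
contact_force: [-7.4, 2.2, 11.9]
```

```bash

python3 -m jog '[[[0,0,-0.08],[0,0,0],255],[[0,0,0],[0,0,0],100],[[0,0,0],[0,0,0],100],[[0,0,0],[0,0,0],100],[[0,0,0],[0,0,0],100]]'
python3 -m jog '[[[0,0,-0.3],[0,0,0],100],[[0,0,-0.8],[0,0,0],100],[[0,0,-1],[0,0,0],100],[[0,0,-1],[0,0,0],100],[[0,0,-1],[0,0,0],100]]'|sed -n 2,4p
python3 -m jog '[[[0,0,-1],[0,0,0],100],[[-1,0,-1],[0,0,0],100],[[-1,0,-1],[0,0,0],100],[[-1,0,0],[0,0,0],100],[[0,0,0],[0,0,0],100]]'|sed -n 2,4p
python3 w.py we; python3 - <<'E'
from h import *
im=robot.grab_frame("side")[225:355,230:400]; w=cv2.imread("pics/we.png")
o=np.zeros((400,800,3),np.uint8); o[:,:500]=cv2.resize(w[:,70:570],(500,400)); o[:229,500:]=cv2.resize(im,(300,229),interpolation=cv2.INTER_CUBIC); cv2.imwrite("pics/fin.png",o)
E
```

```text
t: 26.9
tcp_pos: [512.6, -166.1, 63.3]
eef_rot: [-0.0, 0.99, -0.143, -0.0]
contact_force: [-0.5, 0.3, 0.2]
grip_width: 51.8
finger_force: 0.0
tcp_pos: [512.7, -166.1, 146.7]
eef_rot: [0.0, 0.99, -0.143, 0.0]
contact_force: [-0.3, -0.2, 0.1]
tcp_pos: [454.4, -148.9, 206.7]
eef_rot: [0.0, 0.99, -0.143, 0.001]
contact_force: [-0.2, -0.3, 0.0]
27.95 [ 455.  -149.1  206.2] [-0.4 -0.7 -0.3] 51.70874349881701
```

View pics/fin.png

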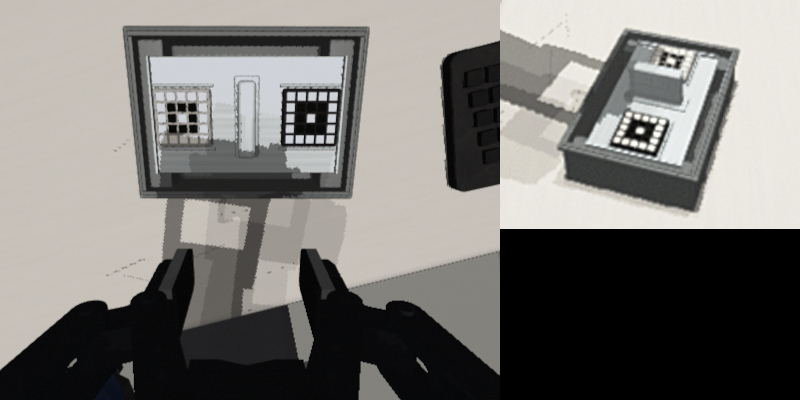

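The tray lies level inside the box on both ledges, with edges at rows 57 and 172 parallel to the flange. The gripper is well clear.

```bash
python3 -c "
from cell import robot
print(robot.close_job())"
```

```text
the job is handed in; nothing more can be done
None
```

I stood the loupe upright in the empty cavity beside the lens, fitted the loaded tray level on both end ledges and released it, and handed the job in at about 28 s of the 51 s limit.

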